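# Swing the swivel plate onto its stop screw and clamp it

### The arm

A 7-joint arm with a two-finger parallel gripper is mounted at the origin on a cart in front of the work surface, level with it; the furniture and walls round the work are solid. World frame = base frame: x ahead of the robot, y to its left, z up, the work surface at z = 0. Lengths are in m, angles in rad, forces in N, time in s.
With the tool pointing down it reaches from about 0.4 to 0.85 m from the base axis. Payload 10.4 kg.
Tool frame: the origin (TCP) lies at the very end of the fingers, on their centre line; the grasp point (between the pads) lies r.pinch_z behind it (r.pinch_z is the distance from the TCP to the grasp point, in m); z points along the fingers, x is the direction in which the jaws open and shut, and the axes are right-handed (so a half turn about z gives the same grasp; the last joint's range is limited). The gripper opens to 87 mm and grips with 3 to 60 N. Pads are 19 mm wide; open, the fingers measure 117 mm over their backs; the gripper's body (75 mm by 190 mm) begins 51 mm behind the grasp point.
Start: joints at [-1.346, 0.332, -0.065, 1.46, 0.022, 1.35, -0.088], TCP at [0.153, 0.606, 0.223] pointing down, gripper open.
Joint ranges: [-2.6, 2.6], [-0.5, 2.12], [-1.47, 1.34], [0.16, 2.42], [-1.27, 4.41], [0.06, 2.06], [-2.6, 2.6]. Speed limits (rad/s): [2.22, 2.22, 2.79, 2.79, 3.14, 3.14, 3.14].

### API

Orientations are given as a unit quaternion [x, y, z, w].
In Python, from bench import r gives the robot as it stands.
- The arm moves only by the tool carry_out, never from a script. Its argument "increments" is text: rows parted by semicolons, each of 7 numbers parted by spaces: the turn, a rotation vector about the tool's x, y, z in degrees, then the shift along the tool's x, y, z in m, then the finger opening in m, from 0 to 0.087. A call has exactly 5 rows; each row is the pose to reach, as a shift and turn from the pose measured when the call began, along the tool's axes at that moment; what a row does not reach only later rows make up. A row lasts 1/8 s, in which the tool goes at most 62.5 mm and 10.7 degrees, less where a joint would pass 70% of its speed; a pose out of reach is approached as far as the arm can. A call with a gripper value outside its range is refused whole. The fingers move at their own pace and stop on an object; "squeeze" is the grip in N (left out, the last holds). Time passes only in rows, so rows that repeat a pose let the fingers close, or fill a call up. It gives the time, the measured TCP pose, the force and the opening at its end, in the units of the state.
- r.read_state(): the state, without advancing time (a new reading comes with each control period).
- r.camera(name): name is "scene" or "top" or "wrist"; returns (picture, depth): 480x640x3 uint8, blue, green, red; 480x640 float32, m along the optical axis (not along the pixel's ray), 0 where there is no reading.
- r.camera_model(name): a dict with "K" (3x3 intrinsics, pixels), "extrinsics" (4x4, takes a point from camera to world coordinates). Camera axes: x right, y down, z forward; pixel columns grow to the right and rows downward; lengths in m; the calibration is good to about 2 mm. The wrist camera is an equidistant fisheye: a pixel r from the principal point sees the ray r / f radians off the axis. A picture is of the moment at which its call begins: read the wrist's pose just before it. camera_model takes no time and is no camera call; for the wrist camera it gives the pose at the moment of the call.
- r.close_job(): hands the job in, once; it reports no verdict.
The state is a dict: "time": time; "joint_positions": joint angles; "joint_vel": joint speeds; "joint_torque": joint torques, N m; "ee_pos": TCP position; "eef_rot": TCP orientation; "ft_force": force on the tool from outside, world axes, zero at the start; "torque": the same for the moment, N m; "width": finger opening in m.
Only numpy, scipy, OpenCV 4.12 (cv2) and the standard library are available. Lean on these libraries where they do the work, as an engineer would, in place of code of your own. Each camera call takes 0.05 s, during which the arm holds its last target.

### The job

Push the free end of the aluminium swivel plate, near its corner, so that the plate turns on its pivot pin until it lies against the stop screw, and bed it there with a light steady push of about 10 newtons for a second; the screw must never be loaded with more than 18. Then turn the clamp lever on top of the pivot pin clockwise to its end without shifting the plate again. Keep the test block in its nest on the plate and leave the things round the fixture alone.

Things in the scene. Friction and masses are not known exactly. Their poses are not given: they have to be found in the camera images.
- fixture: Fixed dark steel base, 200 (its x) x 250 (its y) x 12 mm thick, bolted to the bench; origin at the centre of its underside, z up. The pivot pin, the stop block and the lever are carried on it. Its heading and place differ from start to start.
- pivot (a point): On the base's top at the axis of the vertical pivot pin (10 mm diameter), at x 0, y +85 mm, z 12 mm in the fixture's frame; axes as the fixture's.
- stop_block: Fixed steel block on the base, 34 (x) x 38 (y) x 30 mm high; origin at the foot of the middle of its front face (toward the fixture's -x), at x +50, y -45, z 12 mm in the fixture's frame, axes as the fixture's. It carries the stop screw.
- screw_hole (a point): Where the stop screw leaves the block's front face, 22 mm above the bench; axes as the fixture's. The rigid screw's round head (14 mm across) stands out toward the fixture's -x, its face 10 to 20 mm from here: set differently each time, not measured, to be found by feel. Meet it at under 20 mm/s. On the screw the plate lies along the fixture's -y within 0.05 rad; the felt force then climbs steeply.
- plate: Loose aluminium plate, 180 x 70 x 14 mm, 0.21 to 0.36 kg, flat on the oiled base (underside 12 mm above the bench). A hole in it turns on the pivot pin with 1 mm play; the lever's hub keeps it down. Origin on the hole's axis at the underside; its x runs along the plate to the free end (plate from x -25 to +155 mm, y -35 to +35 mm), z up. Its +y edge meets the screw, 130 mm from the pivot.
- push_corner (a point): Point on the plate's -y long edge, half-way up it (19 mm above the bench), 140 mm from the pivot, 15 mm short of the free corner; axes as the plate's. Push here toward the plate's +y. The plate starts swung 0.4 to 0.7 rad from the fixture's -y toward its -x. Sliding it takes 0.3 to 2 N; it stays where it is left.
- nest (a point): Middle of the plate's nest, on the plate's top, 85 mm from the pivot; four studs 5 mm across and 6 mm high hold the test block there.
- test_block: Round brass-coloured test block, 50 mm across and 12 mm high, lying loose in the nest; origin at the centre of its underside.
- lever (a joint): Clamp lever: 0 rad when it points to the fixture's -x, grows as it turns clockwise seen from above (toward the fixture's +y), ends at a hard stop at 1.3 rad = clamped. It starts at 0 to 0.25 rad, stays where it is left, and takes about 3 to 4 N at its tip to turn.
- lever_tip (a point): Centre of the black ball (18 mm across) at the end of the clamp lever, 60 mm from the pivot's axis and 45 mm above the bench. The lever's arm is a bar 10 mm thick at 43 to 45 mm above the bench, its hub is 26 mm across and reaches from 29 to 51 mm above the bench, and there is free space round and below the ball.
- lens_can: Upright round can with a black cap, 36 mm across, 57 mm high, standing on the bench to the right of the fixture; origin at the centre of its underside. Leave it alone.
- oblong_block: Flat steel-coloured block 40 x 62 x 10 mm lying to the right of the fixture; origin at the centre of its underside. Leave it alone.
- grease_pot: Squat round pot 62 mm across, 35 mm high, to the left of the fixture; origin at the centre of its underside. Leave it alone.
There are look-alikes about, which are no part of the job. Of the things shaped like the plate, the aluminium one is meant.

How it is judged:
On the way, in this order (a step that is already met when the one before it is completed fails the run):
1. the plate is pressed against the stop screw with more than 4 N for 0.3 s (contact force between plate and stop_block above 4 N), for 0.3 s.
2. the clamp lever is turned to its end (value of joint lever above 1.15 rad), for 0.2 s.
At the end, for the whole second after the job is handed in: The clamp lever is turned past 1.15 rad; the plate lies flat and still with its push corner 25.5 to 44.5 mm from the fixture's centre line toward its -x (the range in which the stop screw can be, with 4 mm over); the test block is within 6 mm of the nest's middle (value of joint lever above 1.15 rad and x of push_corner in the frame of fixture between -0.0445 and -0.0255 m and horizontal distance between test_block and nest below 0.006 m and linear speed of plate below 0.005 m/s and angle between plate's own z axis and vertical below 0.03 rad); the robot touches nothing.
It fails at once if the stop screw is loaded with more than 18 N (contact force between plate and stop_block above 18 N).
It fails at once if the plate turns while or after the lever is being clamped (value of joint lever above 0.5 rad and angular speed of plate above 0.08 rad/s).
It fails at once if a bystander is moved by more than 15 mm (distance of any of lens_can, oblong_block, grease_pot from where it was at the start of the episode above 0.015 m).
It also fails if it takes over 72 s, if anything falls off the work surface, if the arm or the gripper's body presses on something with over 40 N, if the wrist force passes 120 N, or if a joint passes its speed limit or range.

## Working session

There is one attempt and no reset: what is moved stays moved. The work goes in short steps, Python scripts to look and compute and a tool call to move; the robot and the scene stay as the last step left them, time stands still between calls to the robot, and variables do not carry over. Pictures are saved under pics/ and viewed, and the job is handed in when it is done.

Besides the shell and the picture viewer there is one more tool, called after ">>>" as name(argument=value, ...) on one line, values as JSON. carry_out: Moves the arm, as the interface text tells. Its arguments: {"type":"object","properties":{"increments":{"type":"string"},"squeeze":{"type":"number"}},"required":["increments"]}

```bash
ls; mkdir -p pics; python3 - <<'E'
from bench import r
import cv2
s=r.read_state();print(s)
for n in ("top","scene"):
    p,d=r.camera(n);cv2.imwrite(f"pics/{n}0.png",p)
    import numpy as np
    np.savez(f"{n}0.npz",p=p,d=d);m=r.camera_model(n);print(n,m)
E
```

```text
pics
{'time': 0.0, 'joint_positions': array([-1.34557071,  0.33285014, -0.0647432 ,  1.46096703,  0.02158257,
        1.34992013, -0.08851492]), 'joint_vel': array([-0.00158344, -0.00103245, -0.00147671,  0.00039962, -0.00082765,
        0.00209188, -0.00017666]), 'joint_torque': array([-1.03075977e-04, -6.23264337e+01,  2.45752267e-02, -3.89899886e+01,
       -6.14344189e-02,  3.96138767e-02,  1.57599520e-04]), 'ee_pos': array([0.1531865 , 0.60551558, 0.22175535]), 'eef_rot': array([ 7.89067058e-01,  6.14306643e-01, -5.59890495e-04,  4.60407829e-04]), 'ft_force': array([-0.39491816, -0.15965741,  0.14405815]), 'torque': array([ 0.01091767,  0.01846007, -0.03929407]), 'width': 0.08717408714015447}
top {'K': array([[576.14490856,   0.        , 319.14271513],
       [  0.        , 576.14490856, 244.5203107 ],
       [  0.        ,   0.        ,   1.        ]]), 'extrinsics': array([[ 0.01025855, -0.99812084,  0.06041154,  0.53651925],
       [-0.99979995, -0.00920092,  0.01775938, -0.20414472],
       [-0.01717017, -0.06058164, -0.99801556,  1.16153795],
       [ 0.        ,  0.        ,  0.        ,  1.        ]])}
scene {'K': array([[556.65775473,   0.        , 310.06032016],
       [  0.        , 556.65775473, 251.76562347],
       [  0.        ,   0.        ,   1.        ]]), 'extrinsics': array([[ 0.54976271, -0.44241396,  0.70854136, -0.24119179],
       [-0.83530084, -0.29704104,  0.46264363, -0.74128171],
       [ 0.00578586, -0.8461894 , -0.53285084,  0.69843152],
       [ 0.        ,  0.        ,  0.        ,  1.        ]])}
```

View pics/top0.png

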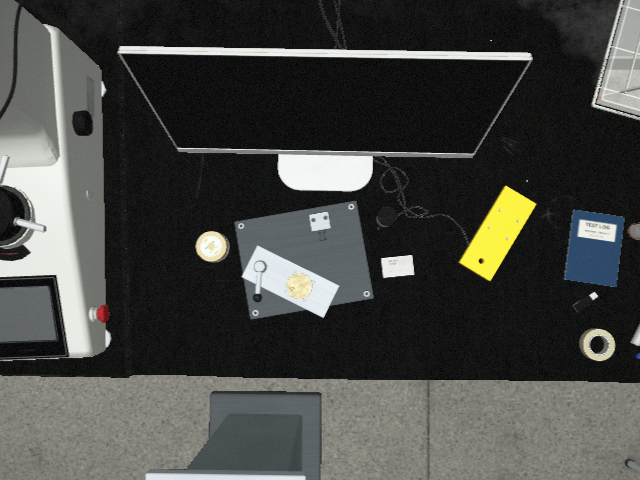

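View pics/scene0.png

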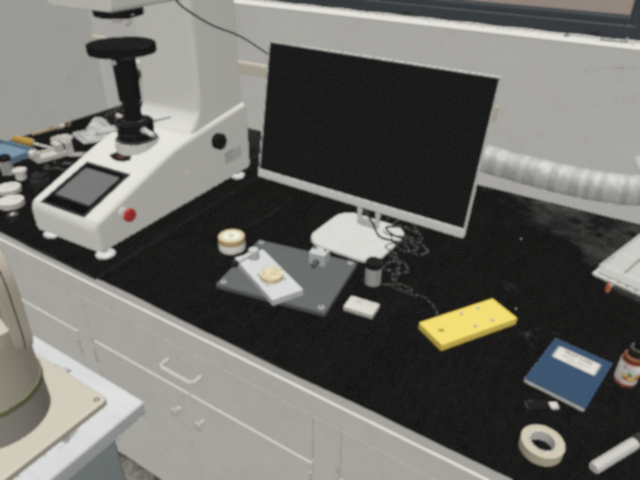

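```bash
cat > h.py <<'E'
import numpy as np,cv2
from scipy.spatial.transform import Rotation as R
def cast(m,uv,z):
    K=m["K"];E=m["extrinsics"];uv=np.atleast_2d(np.array(uv,float))
    d=np.c_[(uv[:,0]-K[0,2])/K[0,0],(uv[:,1]-K[1,2])/K[1,1],np.ones(len(uv))]@E[:3,:3].T
    o=E[:3,3];t=(z-o[2])/d[:,2];return o+t[:,None]*d
def proj(m,P):
    E=m["extrinsics"];c=(np.atleast_2d(P)-E[:3,3])@E[:3,:3];q=c@m["K"].T;return q[:,:2]/q[:,2:]
E
python3 - <<'E'
import numpy as np,cv2
p=np.load("top0.npz")["p"]
c=p[180:340,180:440];cv2.imwrite("pics/crop0.png",cv2.resize(c,None,fx=3,fy=3,interpolation=cv2.INTER_CUBIC))
p=np.load("scene0.npz")["p"]
c=p[210:340,190:430];cv2.imwrite("pics/crop1.png",cv2.resize(c,None,fx=3,fy=3,interpolation=cv2.INTER_CUBIC))
E
```

```text
(no output)
```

View pics/crop0.png

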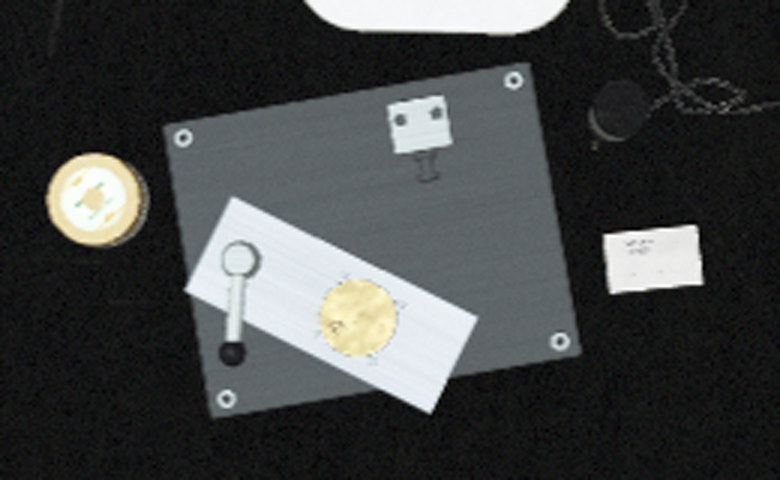

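View pics/crop1.png

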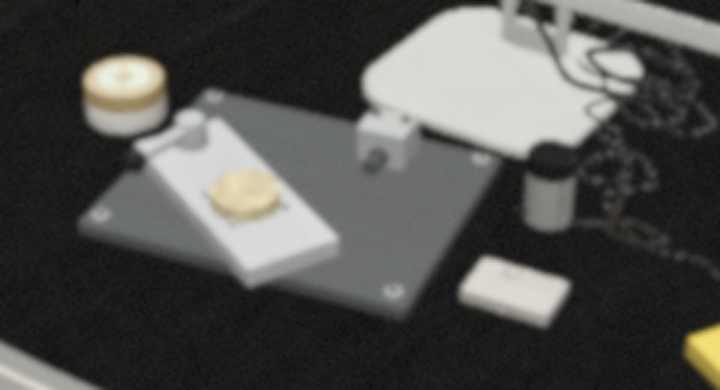

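```bash
cat > geo.py <<'E'
from h import *
from bench import r
m=r.camera_model("top")
f=lambda L:(np.array(L)+.5)/3-.5+180
F=cast(m,f([(163,127),(529,63),(581,353),(212,418)]),.012)  # +x+y, +x-y, -x-y, -x+y
fo=F.mean(0)[:2]
src=np.array([[.1,.125],[.1,-.125],[-.1,-.125],[-.1,.125]])
def rigid(a,b):
    ca,cb=a.mean(0),b.mean(0);A=a-ca;B=b-cb
    th=np.arctan2((A[:,0]*B[:,1]-A[:,1]*B[:,0]).sum(),(A*B).sum());c,s=np.cos(th),np.sin(th)
    Rm=np.array([[c,-s],[s,c]]);t=cb-Rm@ca;return th,Rm,t,np.linalg.norm(a@Rm.T+t-b,axis=1)
thf,Rf,tf,ef=rigid(src,F[:,:2])
# plate corners: which corner: x=155,-y => lower; plate +y toward screw
P=cast(m,f([(433,413),(477,317),(232,197),(185,292)]),.026)
sp=np.array([[.155,-.035],[.155,.035],[-.025,.035],[-.025,-.035]])
thp,Rp,tp,ep=rigid(sp,P[:,:2])
W=lambda x,y:Rf@[x,y]+tf
if __name__=="__main__":
    print("fix",tf,thf,ef);print("plate",tp,thp,ep)
    print("pivot",W(0,.085),"dplate",thp-(thf-np.pi/2))
    pc=Rp@[.14,-.035]+tp;print("pushcorner",pc, "in fixture",Rf.T@(pc-tf), "+y dir",Rp[:,1])
    print("lever tip",t:=cast(m,f([(232,353)]),.045)[0],"hub",cast(m,f([(239,257)]),.051)[0])
    v=Rf.T@(t[:2]-W(0,.085));print("lever ang",np.arctan2(v[1],-v[0]),np.linalg.norm(v))
    print("block",cast(m,f([(357,317)]),.038)[0],"nest",Rp@[.085,0]+tp)
    print("stop front",W(.05,-.045),"screwhead pix",cast(m,f([(427,180)]),.029))
    print("can",cast(m,f([(620,108)]),.057),"mon base front",cast(m,f([(440,30)]),.01))
    print("oblong",cast(m,f([(655,260)]),.01),"pot",cast(m,f([(95,198)]),.035))
    s=r.read_state();print(s["ee_pos"],R.from_quat(s["eef_rot"]).as_matrix(),r.pinch_z)
E
python3 geo.py
```

```text
fix [ 0.57584665 -0.15241358] 0.18365056086288659 [0.00173482 0.0020927  0.00211563 0.0019457 ]
plate [ 0.56022433 -0.06876652] -2.01216574355556 [0.00096344 0.00083021 0.00011821 0.00041454]
pivot [ 0.56032396 -0.06884297] dplate -0.6250199776235503
pushcorner [ 0.46877354 -0.18039875] in fixture [-0.11038318 -0.00796087] +y dir [ 0.90416753 -0.42717805]
lever tip [ 0.50064073 -0.06509097  0.045     ] hub [ 0.56242441 -0.0693171   0.051     ]
lever ang 0.24643314656331197 0.05980105051834258
block [ 0.52456482 -0.14510158  0.038     ] nest [ 0.5239142  -0.14562076]
stop front [ 0.63322373 -0.18752584] screwhead pix [[ 0.6147066  -0.18952402  0.029     ]]
can [[ 0.6601523  -0.31313516  0.057     ]] mon base front [[ 0.71702319 -0.19700049  0.01      ]]
oblong [[ 0.56411327 -0.34131062  0.01      ]] pot [[0.60050021 0.02777656 0.035     ]]
[0.15321716 0.60557038 0.22183747] [[ 2.45213678e-01  9.69469022e-01 -2.58214704e-04]
 [ 9.69468248e-01 -2.45213809e-01 -1.22651674e-03]
 [-1.25238780e-03  5.04277247e-05 -9.99999214e-01]] 0.0187
```

```bash
python3 - <<'E'
from h import *
from bench import r
H={}
for n in("top","scene"):
    m=r.camera_model(n);d=np.load(n+"0.npz")["d"];v,u=np.nonzero(d>0);z=d[v,u]
    K=m["K"];c=np.c_[(u-K[0,2])/K[0,0]*z,(v-K[1,2])/K[1,1]*z,z];P=c@m["extrinsics"][:3,:3].T+m["extrinsics"][:3,3]
    H[n]=P
P=np.vstack(list(H.values()))
print("max z in 5cm cells (cm): rows x 0..0.9, cols y 0.8..-0.5")
ys=np.arange(.75,-.55,-.05);print("      ",*["%4d"%round(y*100) for y in ys])
for x in np.arange(-.1,.95,.05):
    L=[]
    for y in ys:
        k=(P[:,0]>=x)&(P[:,0]<x+.05)&(P[:,1]>=y)&(P[:,1]<y+.05)
        L.append("%4d"%round(100*P[k,2].max()) if k.sum()>3 else "   .")
    print("%5.2f "%x,*L)
E
```

```text
max z in 5cm cells (cm): rows x 0..0.9, cols y 0.8..-0.5
         75   70   65   60   55   50   45   40   35   30   25   20   15   10    5    0   -5  -10  -15  -20  -25  -30  -35  -40  -45  -50
-0.10   -79  -79  -79  -79  -79  -79  -78  -79  -79  -78  -78  -79    .    .    .    .    .    1    1  -69  -78  -79  -79  -79  -79  -78
-0.05   -79  -79  -79  -79  -79  -79  -79  -79  -79  -79  -79  -79    .    .    .    .    .   15    1    0  -78  -78  -79  -79  -78  -79
 0.00   -79  -79  -79  -79  -79  -79  -79  -79  -79  -79  -79  -78  -69    .    .    .   21   30    1    0  -79  -79  -79  -79  -78  -79
 0.05   -79  -79  -79  -79  -79  -79  -78  -79  -79  -79  -79  -79  -69  -69    .    1   13   31    1    0  -79  -79  -78  -79  -79  -79
 0.10   -79  -79  -79  -79  -79  -79  -79  -79  -79  -79  -79  -79    0    0    1    1    1    1    1    0  -79  -78  -79  -78  -79  -79
 0.15   -79  -79  -79  -78  -78  -79  -79  -79  -78  -78  -79  -79    0    0    0    0    0    0    0    0  -79  -78  -79  -79  -79  -79
 0.20     .    .    .    .    .    .  -79  -79  -79  -79  -79  -79  -79  -79  -79  -
[... 1270 characters left out ...]
    1    1    1
 0.70     1    .    .    .    .    .    .   42   42   42   51   50   50    1    1    1    1    1    1    1    1    1    1    1    1    1
 0.75     1    .    .    .    .    .   45   48   49   50   50   45   47    1   28   28   28   29   30   30   31   30   32   32   32   32
 0.80     .    .    .    .    .    .    .    .    .    .   50   45   45    1   43   43   43   43   43   43   43   43   43   43   43   43
 0.85     .    .    .    .    .    .    .    .    .    .   49   43    1    0    0    0    0    1    1    6    6    2    2    0    0    0
 0.90     .    .    .    .    .    .    .    .    .    .   49   41    1    0    0    0    0    0    1    1    1    2    1    0    0    0
```

```bash
cat > inc.py <<'E'
import sys
from h import *
from bench import r
def inc(pos,yaw=None):
    s=r.read_state();M=R.from_quat(s["eef_rot"]).as_matrix()
    d=M.T@(np.array(pos)-s["ee_pos"])
    if yaw is None: yaw=np.arctan2(M[1,1],M[0,1])
    y=np.array([np.cos(yaw),np.sin(yaw),0]);z=np.array([0,0,-1.]);T=np.c_[np.cross(y,z),y,z]
    rv=R.from_matrix(M.T@T).as_rotvec(degrees=True)
    print("rv",rv.round(2),"d",d.round(4))
if __name__=="__main__":
    s=r.read_state();print(s["time"],s["ee_pos"].round(4),"F",s["ft_force"].round(2),"w",round(s["width"],4),"q",s["joint_positions"].round(2))
    a=[float(x) for x in sys.argv[1:]]
    if a: inc(a[:3],a[3] if len(a)>3 else None)
E
python3 inc.py .30 .34 .26; python3 inc.py .36 .2 .26
```

```text
0.1 [0.1532 0.6056 0.2218] F [0.04 0.17 0.1 ] w 0.0872 q [-1.35  0.33 -0.06  1.46  0.02  1.35 -0.09]
rv [ 0.    0.07 -0.  ] d [-0.2215  0.2074 -0.0379]
0.1 [0.1532 0.6056 0.2218] F [0.04 0.17 0.1 ] w 0.0872 q [-1.35  0.33 -0.06  1.46  0.02  1.35 -0.09]
rv [ 0.    0.07 -0.  ] d [-0.3425  0.2999 -0.0377]
```

>>> carry_out(increments="0 0 0 -0.03 0.03 -0.035 0; 0 0 0 -0.075 0.075 -0.04 0; 0 0 0 -0.12 0.115 -0.04 0; 0 0 0 -0.165 0.155 -0.04 0; 0 0 0 -0.21 0.195 -0.04 0", squeeze=20)

```text
time: 0.72
ee_pos: [0.2914, 0.3522, 0.2619]
eef_rot: [0.789, 0.614, -0.001, 0.0]
ft_force: [1.8, -0.3, 1.1]
width: 0.0448
```

```bash
python3 inc.py .38 .14 .26; python3 inc.py .42 .0 .22 -.3
```

```text
0.725 [0.2914 0.3522 0.2619] F [ 1.8  -0.32  1.12] w 0.0448 q [-1.08 -0.06  0.09  1.82  0.01  1.38  0.34]
rv [-0.    0.07  0.  ] d [-0.184   0.1379  0.0021]
0.725 [0.2914 0.3522 0.2619] F [ 1.8  -0.32  1.12] w 0.0448 q [-1.08 -0.06  0.09  1.82  0.01  1.38  0.34]
rv [-0.    0.07  2.98] d [-0.3098  0.2111  0.0423]
```

>>> carry_out(increments="0 0 0 -0.045 0.035 0 0; 0 0 0 -0.092 0.07 0 0; 0 0 0 -0.138 0.104 0 0; 0 0 0 -0.184 0.138 0 0; 0 0 0 -0.235 0.165 0.01 0")

```text
time: 1.35
ee_pos: [0.3944, 0.0821, 0.2524]
eef_rot: [0.789, 0.614, 0.0, 0.0]
ft_force: [0.8, 0.0, 0.9]
width: 0.0016
```

```bash
cat > tgt.py <<'E'
# tool target flush on plate's -y edge at 'along' from pivot, 'gap' beyond 10mm half finger, for plate angle phi (rad from fixture -y toward -x positive)
import sys
from geo import *
def tgt(phi,gap,along=.14,half=.0095):
    a=thf-np.pi/2-phi
    ex=np.array([np.cos(a),np.sin(a)]);ey=np.array([-ex[1],ex[0]])
    p=W(0,.085)+along*ex-(.035+half+gap)*ey
    return p,np.arctan2(ey[1],ey[0])
if __name__=="__main__":
    from inc import inc
    s=r.read_state();print(s["time"],s["ee_pos"].round(4),"F",s["ft_force"].round(2),"q",s["joint_positions"].round(2))
    phi,gap,z=map(float,sys.argv[1:4]);p,y=tgt(phi,gap);print(p,y);inc([*p,z],y)
E
python3 tgt.py .625 .025 .1;python3 tgt.py .625 .025 .016
```

```text
1.35 [0.3944 0.0821 0.2524] F [0.79 0.05 0.91] q [-0.82 -0.24  0.43  1.97  0.1   1.39  0.9 ]
[ 0.43768132 -0.16574   ] -0.44134943913711305
rv [ 0.05  0.02 11.07] d [-0.2295  0.1027  0.1526]
1.35 [0.3944 0.0821 0.2524] F [0.79 0.05 0.91] q [-0.82 -0.24  0.43  1.97  0.1   1.39  0.9 ]
[ 0.43768132 -0.16574   ] -0.44134943913711305
rv [ 0.05  0.02 11.07] d [-0.2295  0.1026  0.2366]
```

>>> carry_out(increments="0 0 2 -0.05 0.03 0.01 0; 0 0 5 -0.10 0.05 0.03 0; 0 0 8 -0.15 0.07 0.07 0; 0 0 11 -0.19 0.09 0.11 0; 0 0 11 -0.2295 0.103 0.15 0")

```text
time: 1.98
ee_pos: [0.4383, -0.1673, 0.1018]
eef_rot: [0.845, 0.536, 0.001, 0.001]
ft_force: [1.6, 1.9, -1.2]
width: 0.0002
```

```bash
python3 tgt.py .625 .025 .016; python3 - <<'E'
from bench import r
import cv2
p,d=r.camera("top");cv2.imwrite("pics/t1.png",cv2.resize(p[180:380,160:420],None,fx=3,fy=3))
p,d=r.camera("wrist");cv2.imwrite("pics/w1.png",p)
E
```

```text
1.975 [ 0.4383 -0.1673  0.1018] F [ 1.6   1.9  -1.15] q [-0.58  0.11  0.91  2.04 -0.1   1.03  1.51]
[ 0.43768132 -0.16574   ] -0.44134943913711305
rv [ 0.15 -0.02  0.04] d [ 0.0011 -0.0014  0.0858]
```

View pics/t1.png

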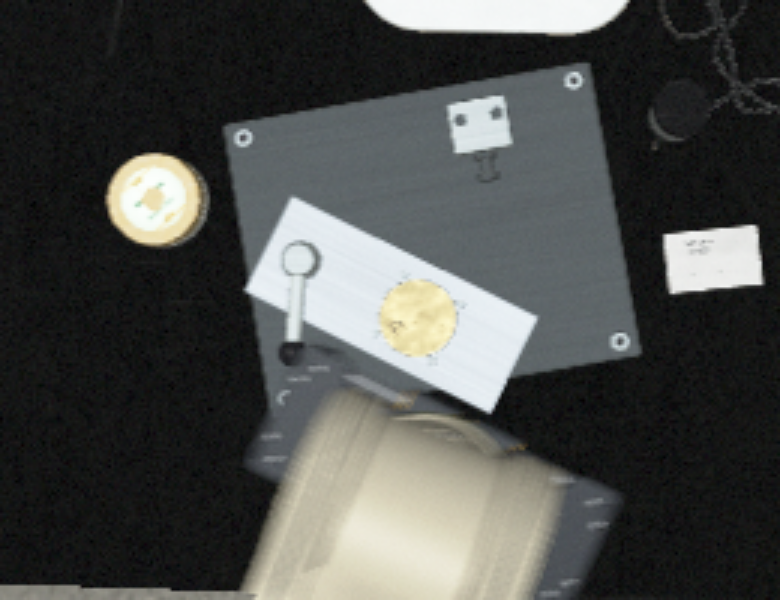

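View pics/w1.png

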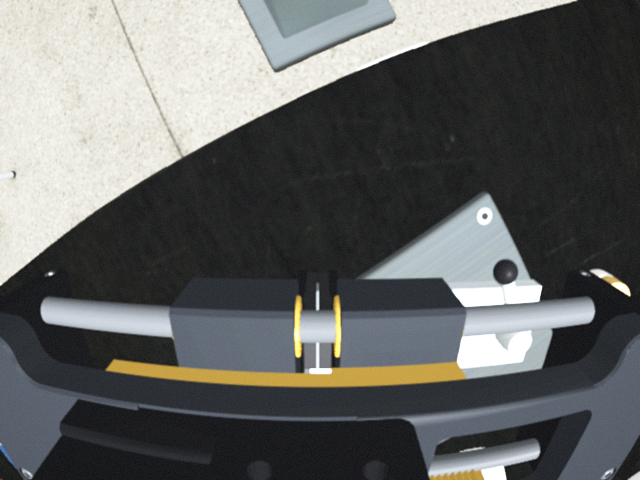

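>>> carry_out(increments="0.1 0 0 0.001 -0.001 0.03 0; 0.1 0 0 0.001 -0.001 0.06 0; 0.1 0 0 0.001 -0.001 0.078 0; 0.1 0 0 0.001 -0.001 0.085 0; 0.1 0 0 0.001 -0.001 0.085 0")

```text
time: 2.7
ee_pos: [0.4336, -0.1688, 0.0139]
eef_rot: [0.846, 0.534, -0.005, -0.001]
ft_force: [0.1, -0.4, 0.0]
width: 0.0004
```

```bash
python3 tgt.py .625 .0 .016; python3 tgt.py .5 .0 .016;python3 tgt.py .4 .0 .016; python3 tgt.py .2 .0 .016
```

```text
2.7 [ 0.4336 -0.1688  0.0139] F [ 0.08 -0.4   0.03] q [-0.48  0.31  0.84  2.11 -0.3   0.85  1.66]
[ 0.46028573 -0.176419  ] -0.44134943913711305
rv [-0.35  0.4  -0.2 ] d [ 0.0046  0.0274 -0.0023]
2.7 [ 0.4336 -0.1688  0.0139] F [ 0.08 -0.4   0.03] q [-0.48  0.31  0.84  2.11 -0.3   0.85  1.66]
[ 0.47447827 -0.1880519 ] -0.3163494391371133
rv [-0.38  0.38 -7.36] d [ 0.0002  0.0452 -0.0023]
2.7 [ 0.4336 -0.1688  0.0139] F [ 0.08 -0.4   0.03] q [-0.48  0.31  0.84  2.11 -0.3   0.85  1.66]
[ 0.48680818 -0.19602662] -0.21634943913711338
rv [ -0.4    0.36 -13.09] d [-0.0017  0.0598 -0.0024]
2.7 [ 0.4336 -0.1688  0.0139] F [ 0.08 -0.4   0.03] q [-0.48  0.31  0.84  2.11 -0.3   0.85  1.66]
[ 0.51354109 -0.20809674] -0.016349439137113224
rv [ -0.43   0.32 -24.55] d [-0.0011  0.0891 -0.0026]
```

>>> carry_out(increments="-0.35 0.4 -0.2 0.002 0.006 -0.002 0; -0.35 0.4 -0.2 0.004 0.013 -0.002 0; -0.35 0.4 -0.5 0.004 0.02 -0.002 0; -0.35 0.4 -1 0.004 0.026 -0.002 0; -0.35 0.4 -2 0.004 0.03 -0.002 0")

```text
time: 3.32
ee_pos: [0.4626, -0.1784, 0.0157]
eef_rot: [0.836, 0.549, -0.0, -0.0]
ft_force: [0.2, 0.3, -0.8]
width: 0.0006
```

```bash
python3 tgt.py .6 .0 .016; python3 tgt.py .45 .0 .016
```

```text
3.325 [ 0.4626 -0.1784  0.0157] F [ 0.23  0.29 -0.8 ] q [-0.43  0.37  0.81  2.04 -0.35  0.87  1.74]
[ 0.46300611 -0.17888608] -0.41634943913711314
rv [-0.02  0.02  0.42] d [-0.0003  0.0005 -0.0003]
3.325 [ 0.4626 -0.1784  0.0157] F [ 0.23  0.29 -0.8 ] q [-0.43  0.37  0.81  2.04 -0.35  0.87  1.74]
[ 0.48054352 -0.19219341] -0.26634943913711323
rv [-0.03  0.02 -8.18] d [-0.0056  0.0219 -0.0003]
```

>>> carry_out(increments="0 0 -1.6 -0.001 0.0045 0 0; 0 0 -3.2 -0.002 0.009 0 0; 0 0 -4.8 -0.003 0.0135 0 0; 0 0 -6.4 -0.0045 0.018 0 0; 0 0 -8.2 -0.0056 0.022 0 0")

```text
time: 3.95
ee_pos: [0.4808, -0.1924, 0.0156]
eef_rot: [0.794, 0.608, -0.0, -0.0]
ft_force: [-0.4, 0.7, 0.5]
width: 0.0006
```

```bash
python3 tgt.py .45 .0 .016; python3 tgt.py .35 .0 .016;python3 tgt.py .25 .0 .016; python3 - <<'E'
from bench import r
import cv2
p,d=r.camera("top");cv2.imwrite("pics/t2.png",cv2.resize(p[180:380,160:420],None,fx=3,fy=3))
E
```

```text
3.95 [ 0.4808 -0.1924  0.0156] F [-0.44  0.68  0.47] q [-0.36  0.41  0.76  1.98 -0.36  0.89  1.9 ]
[ 0.48054352 -0.19219341] -0.26634943913711323
rv [-0.03  0.01  0.14] d [ 0.0001 -0.0003 -0.0004]
3.95 [ 0.4808 -0.1924  0.0156] F [-0.44  0.68  0.47] q [-0.36  0.41  0.76  1.98 -0.36  0.89  1.9 ]
[ 0.49325658 -0.19954193] -0.16634943913711314
rv [-0.03  0.01 -5.59] d [-0.0036  0.0138 -0.0004]
3.95 [ 0.4808 -0.1924  0.0156] F [-0.44  0.68  0.47] q [-0.36  0.41  0.76  1.98 -0.36  0.89  1.9 ]
[ 0.50663976 -0.20558454] -0.06634943913711326
rv [-3.000e-02  1.000e-02 -1.132e+01] d [-0.006   0.0283 -0.0004]
```

View pics/t2.png

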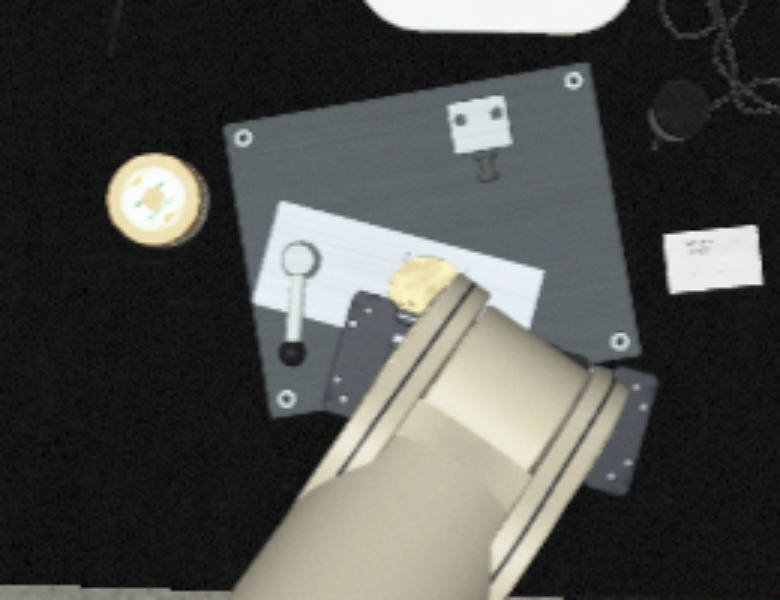

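>>> carry_out(increments="0 0 -2.3 -0.0015 0.0057 0 0; 0 0 -4.5 -0.003 0.0112 0 0; 0 0 -6.8 -0.0042 0.017 0 0; 0 0 -9 -0.0052 0.0226 0 0; 0 0 -11.3 -0.006 0.0283 0 0")

```text
time: 4.62
ee_pos: [0.5072, -0.206, 0.0157]
eef_rot: [0.729, 0.684, -0.0, 0.0]
ft_force: [-1.3, -0.5, 0.4]
width: 0.0004
```

```bash
python3 tgt.py .25 .0 .016; python3 tgt.py .17 .0 .016;python3 tgt.py .11 .0 .016
```

```text
4.625 [ 0.5072 -0.206   0.0157] F [-1.3  -0.52  0.43] q [-0.28  0.45  0.7   1.91 -0.36  0.91  2.1 ]
[ 0.50663976 -0.20558454] -0.06634943913711326
rv [-0.01  0.03  0.16] d [ 0.0004 -0.0005 -0.0003]
4.625 [ 0.5072 -0.206   0.0157] F [-1.3  -0.52  0.43] q [-0.28  0.45  0.7   1.91 -0.36  0.91  2.1 ]
[ 0.51773912 -0.20943736] 0.013650560862886803
rv [-0.01  0.03 -4.43] d [-0.0028  0.0108 -0.0003]
4.625 [ 0.5072 -0.206   0.0157] F [-1.3  -0.52  0.43] q [-0.28  0.45  0.7   1.91 -0.36  0.91  2.1 ]
[ 0.52624636 -0.21173792] 0.07365056086288663
rv [-0.01  0.03 -7.86] d [-0.0045  0.0194 -0.0003]
```

>>> carry_out(increments="0 0 -1.6 -0.001 0.0038 0 0; 0 0 -3.2 -0.002 0.0075 0 0; 0 0 -4.6 -0.0028 0.011 0 0; 0 0 -6 -0.0036 0.0145 0 0; 0 0 -7.2 -0.0043 0.017 0 0")

```text
time: 5.25
ee_pos: [0.524, -0.2114, 0.0157]
eef_rot: [0.684, 0.729, -0.0, 0.0]
ft_force: [-0.4, -0.4, 0.1]
width: 0.0005
```

```bash
python3 tgt.py .12 .0 .016; python3 tgt.py .06 .0 .016;python3 tgt.py .0 .0 .016
```

```text
5.25 [ 0.524  -0.2114  0.0157] F [-0.44 -0.42  0.08] q [-0.24  0.48  0.66  1.86 -0.36  0.92  2.22]
[ 0.52481913 -0.21139001] 0.06365056086288685
rv [-0.01  0.03 -0.01] d [-0.0001  0.0008 -0.0003]
5.25 [ 0.524  -0.2114  0.0157] F [-0.44 -0.42  0.08] q [-0.24  0.48  0.66  1.86 -0.36  0.92  2.22]
[ 0.53343072 -0.21326251] 0.12365056086288667
rv [-0.01  0.02 -3.45] d [-0.0025  0.0093 -0.0003]
5.25 [ 0.524  -0.2114  0.0157] F [-0.44 -0.42  0.08] q [-0.24  0.48  0.66  1.86 -0.36  0.92  2.22]
[ 0.54213908 -0.21461526] 0.18365056086288675
rv [-0.01  0.02 -6.88] d [-0.0044  0.0179 -0.0003]
```

>>> carry_out(increments="0 0 -1 -0.0005 0.001 0 0; 0 0 -2.5 -0.001 0.002 0 0; 0 0 -4 -0.0015 0.003 0 0; 0 0 -5.5 -0.002 0.004 0 0; 0 0 -6.5 -0.0025 0.005 0 0")

```text
time: 5.88
ee_pos: [0.5292, -0.2136, 0.0157]
eef_rot: [0.641, 0.767, -0.0, 0.0]
ft_force: [-0.1, -0.4, 0.1]
width: 0.0007
```

```bash
python3 tgt.py .03 .0 .016; python3 - <<'E'
from bench import r
import cv2
p,d=r.camera("top");cv2.imwrite("pics/t3.png",cv2.resize(p[180:380,160:420],None,fx=3,fy=3))
E
```

```text
5.875 [ 0.5292 -0.2136  0.0157] F [-0.14 -0.4   0.05] q [-0.21  0.49  0.63  1.84 -0.35  0.93  2.33]
[ 0.53777475 -0.2140042 ] 0.1536505608628867
rv [-0.01  0.02  1.41] d [-0.0019  0.0083 -0.0003]
```

View pics/t3.png

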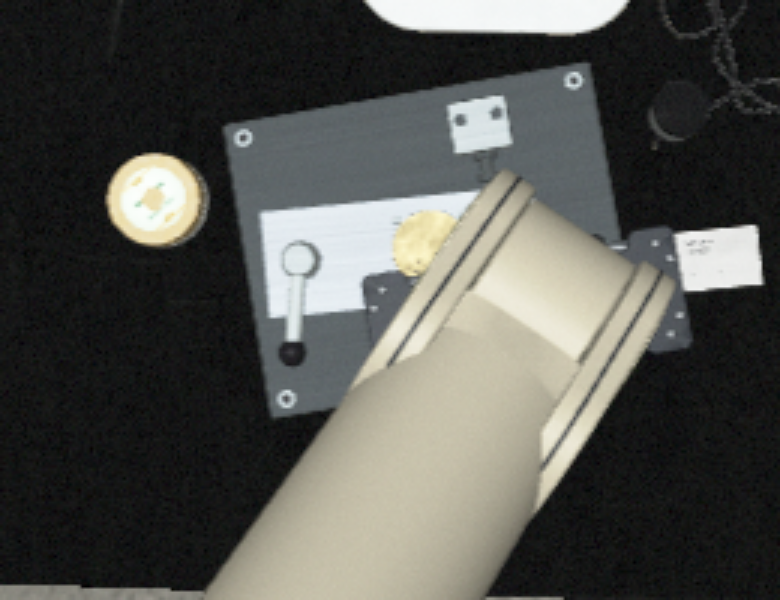

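>>> carry_out(increments="0 0 0 -0.0002 0.0005 0 0; 0 0 0 -0.0003 0.001 0 0; 0 0 0 -0.0004 0.0015 0 0; 0 0 0 -0.0005 0.002 0 0; 0 0 0 -0.0005 0.0025 0 0")

```text
time: 6.55
ee_pos: [0.5319, -0.2137, 0.0158]
eef_rot: [0.641, 0.767, -0.0, 0.0]
ft_force: [-0.2, -1.0, 0.7]
width: 0.0004
```

```bash
cat > st.py <<'E'
from h import *
from bench import r
s=r.read_state();M=R.from_quat(s["eef_rot"]).as_matrix()
print(s["time"],s["ee_pos"].round(5),"Ftool",(M.T@s["ft_force"]).round(2),"torq",s["torque"].round(2))
E
python3 st.py
```

```text
6.55 [ 0.53192 -0.21368  0.01576] Ftool [-0.9  -0.37 -0.7 ] torq [0.01 0.11 0.04]
```

>>> carry_out(increments="0 0 0 -0.0001 0.0004 0 0; 0 0 0 -0.0002 0.0008 0 0; 0 0 0 -0.0002 0.0012 0 0; 0 0 0 -0.0002 0.0016 0 0; 0 0 0 -0.0002 0.002 0 0")

```text
time: 7.18
ee_pos: [0.534, -0.2136, 0.0158]
eef_rot: [0.641, 0.767, -0.0, 0.0]
ft_force: [0.0, -0.1, 0.6]
width: 0.0004
```

```bash
python3 st.py
```

```text
7.175 [ 0.53397 -0.21357  0.01578] Ftool [-0.14  0.01 -0.58] torq [-0.01  0.1  -0.04]
```

>>> carry_out(increments="0 0 0 -0.0001 0.0004 0 0; 0 0 0 -0.0002 0.0008 0 0; 0 0 0 -0.0002 0.0012 0 0; 0 0 0 -0.0002 0.0016 0 0; 0 0 0 -0.0002 0.002 0 0")

```text
time: 7.8
ee_pos: [0.536, -0.2134, 0.0157]
eef_rot: [0.641, 0.767, -0.0, 0.0]
ft_force: [0.0, 0.3, -0.4]
width: 0.0002
```

```bash
python3 st.py; python3 tgt.py .03 .0 .016
```

```text
7.8 [ 0.53597 -0.21336  0.01574] Ftool [0.31 0.06 0.36] torq [-0.03  0.12 -0.03]
7.8 [ 0.536  -0.2134  0.0157] F [ 0.    0.31 -0.36] q [-0.21  0.5   0.63  1.82 -0.35  0.93  2.33]
[ 0.53777475 -0.2140042 ] 0.1536505608628867
rv [-0.01  0.03  1.45] d [-0.001   0.0017 -0.0003]
```

>>> carry_out(increments="0 0 0 -0.0001 0.0004 0 0; 0 0 0 -0.0002 0.0008 0 0; 0 0 0 -0.0003 0.0012 0 0; 0 0 0 -0.0004 0.0016 0 0; 0 0 0 -0.0005 0.002 0 0")

```text
time: 8.43
ee_pos: [0.5368, -0.2137, 0.0154]
eef_rot: [0.641, 0.767, -0.001, -0.001]
ft_force: [-6.8, 0.2, 3.4]
width: 0.0004
```

```bash
python3 st.py
```

```text
8.425 [ 0.53678 -0.21366  0.0154 ] Ftool [ 1.44 -6.7  -3.38] torq [ 0.01  1.7  -0.12]
```

>>> carry_out(increments="0 0 0 0 0.0013 0 0; 0 0 0 0 0.0015 0 0; 0 0 0 0 0.0016 0 0; 0 0 0 0 0.0016 0 0; 0 0 0 0 0.0016 0 0")

```text
time: 9.05
ee_pos: [0.5367, -0.2138, 0.015]
eef_rot: [0.642, 0.767, -0.002, -0.002]
ft_force: [-7.0, -0.9, 3.3]
width: 0.0001
```

```bash
python3 st.py
```

```text
9.05 [ 0.53674 -0.21378  0.01499] Ftool [ 0.38 -7.02 -3.26] torq [-0.15  1.71 -0.02]
```

>>> carry_out(increments="0 0 0 0 0.0018 -0.0005 0; 0 0 0 0 0.002 -0.0005 0; 0 0 0 0 0.002 -0.0005 0; 0 0 0 0 0.002 -0.0005 0; 0 0 0 0 0.002 -0.0005 0")

```text
time: 9.68
ee_pos: [0.5368, -0.2138, 0.015]
eef_rot: [0.642, 0.767, -0.003, -0.004]
ft_force: [-9.1, -0.3, 3.8]
width: 0.0006
```

```bash
python3 st.py
```

```text
9.675 [ 0.53677 -0.21382  0.01498] Ftool [ 1.36 -9.06 -3.72] torq [-0.04  1.93 -0.04]
```

>>> carry_out(increments="0 0 0 0 0.0021 -0.0005 0; 0 0 0 0 0.0021 -0.0005 0; 0 0 0 0 0.0021 -0.0005 0; 0 0 0 0 0.0021 -0.0005 0; 0 0 0 0 0.0021 -0.0005 0")

```text
time: 10.3
ee_pos: [0.5368, -0.2138, 0.0149]
eef_rot: [0.642, 0.766, -0.003, -0.005]
ft_force: [-9.5, -0.5, 4.7]
width: 0.0006
```

```bash
python3 st.py
```

```text
10.3 [ 0.53682 -0.21384  0.01495] Ftool [ 1.15 -9.55 -4.63] torq [-0.12  2.1  -0.06]
```

>>> carry_out(increments="0 0 0 0 -0.002 0 0; 0 0 0 0 -0.006 0 0; 0 0 0 0 -0.014 0 0; 0 0 0 0 -0.024 0 0; 0 0 0 0 -0.03 0 0")

```text
time: 10.92
ee_pos: [0.5065, -0.2193, 0.0154]
eef_rot: [0.643, 0.766, -0.003, -0.005]
ft_force: [-0.5, 0.8, -0.6]
width: 0.0005
```

```bash
python3 st.py;  python3 - <<'E'
from bench import r
import cv2,numpy as np
p,d=r.camera("top");cv2.imwrite("pics/t4.png",cv2.resize(p[180:380,160:420],None,fx=3,fy=3))
E
```

```text
10.925 [ 0.50646 -0.21932  0.01538] Ftool [ 0.91 -0.3   0.57] torq [ 0.02 -0.03  0.01]
```

View pics/t4.png

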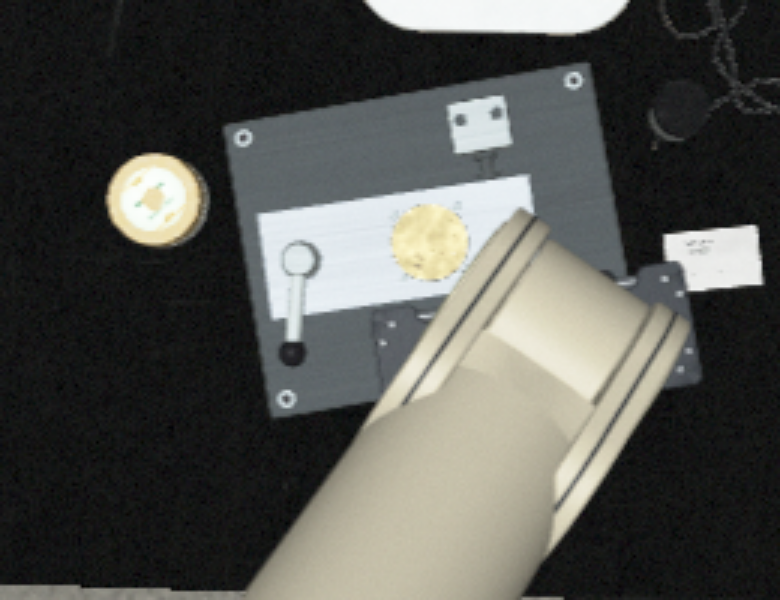

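```bash
cat > lev.py <<'E'
import sys
from geo import *
from inc import inc
pv=W(0,.085)
def lt(al,gap,rad=.06,half=.0095):
    a=thf+np.pi-al;u=np.array([np.cos(a),np.sin(a)]);b=a-np.pi/2;t=np.array([np.cos(b),np.sin(b)])
    p=pv+rad*u-(half+.009+gap)*t
    return p,(b+np.pi+np.pi)%(2*np.pi)-np.pi
s=r.read_state();M=R.from_quat(s["eef_rot"]).as_matrix()
print(s["time"],s["ee_pos"].round(4),"Ftool",(M.T@s["ft_force"]).round(2),"q",s["joint_positions"].round(2))
v=sys.argv[1:]
for i in range(0,len(v),3):
    al,gap,z=map(float,v[i:i+3]);p,y=lt(al,gap);print(al,gap,z,p.round(4),round(y,3));inc([*p,z],y)
E
python3 lev.py .246 .025 .12
```

```text
10.975 [ 0.5059 -0.2195  0.0153] Ftool [-1.34 -0.98  0.17] q [-0.21  0.46  0.64  1.88 -0.33  0.92  2.34]
0.246 0.025 0.12 [ 0.4977 -0.1085] -1.633
rv [ -0.68   0.48 103.56] d [ 0.1111  0.0099 -0.1044]
```

>>> carry_out(increments="-0.5 0.3 5 0 0 -0.03 0; -0.5 0.4 15 0 0 -0.07 0; -0.6 0.4 25 0.01 0 -0.105 0; -0.6 0.5 35 0.03 0.003 -0.105 0; -0.6 0.5 45 0.05 0.005 -0.105 0")

```text
time: 11.6
ee_pos: [0.5037, -0.169, 0.1209]
eef_rot: [0.888, 0.459, 0.002, -0.003]
ft_force: [0.7, 0.8, -0.4]
width: 0.0002
```

```bash
python3 lev.py .246 .025 .12
```

```text
11.6 [ 0.5037 -0.169   0.1209] Ftool [1.05 0.08 0.37] q [-0.51  0.28  0.87  1.87 -0.25  1.1   1.41]
0.246 0.025 0.12 [ 0.4977 -0.1085] -1.633
rv [-0.41 -0.22 58.22] d [ 0.0459 -0.0399  0.0014]
```

>>> carry_out(increments="-0.1 0 10 0.009 -0.008 0 0; -0.2 -0.1 20 0.018 -0.016 0 0; -0.3 -0.1 30 0.027 -0.024 0 0; -0.4 -0.2 40 0.036 -0.032 0 0; -0.4 -0.2 50 0.046 -0.04 0 0")

```text
time: 12.22
ee_pos: [0.4976, -0.1079, 0.1215]
eef_rot: [0.999, 0.038, 0.001, -0.0]
ft_force: [-0.5, -0.5, 0.8]
width: 0.0003
```

```bash
python3 lev.py .246 .025 .034;  python3 - <<'E'
from bench import r
import cv2,numpy as np
p,d=r.camera("scene");cv2.imwrite("pics/s5.png",p)
p,d=r.camera("wrist");cv2.imwrite("pics/w5.png",p)
E
```

```text
12.225 [ 0.4976 -0.1079  0.1215] Ftool [-0.51  0.46 -0.82] q [-0.79  0.25  1.04  1.93 -0.24  1.09  0.42]
0.246 0.025 0.034 [ 0.4977 -0.1085] -1.633
rv [-0.03 -0.07  7.89] d [-0.0001  0.0007  0.0875]
```

View pics/s5.png

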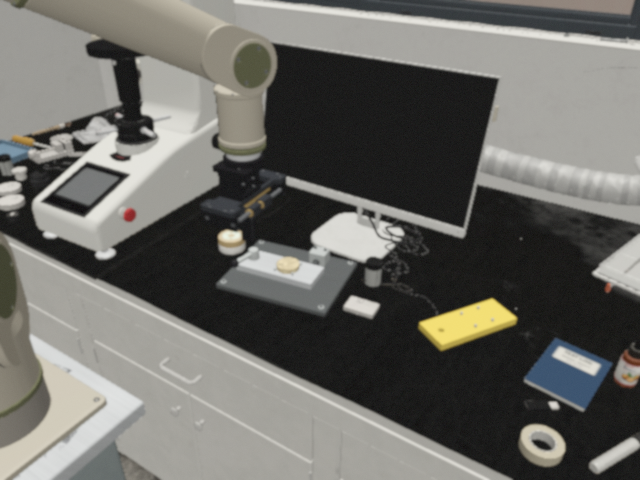

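View pics/w5.png

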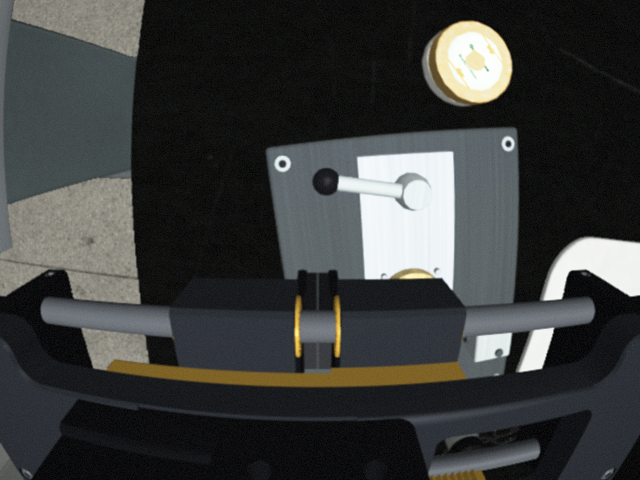

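>>> carry_out(increments="0 0 3 0 0 0.03 0; 0 0 6 0 0 0.06 0; 0 0 8 0 0 0.078 0; 0 0 8 0 0 0.086 0; 0 0 8 0 0 0.087 0")

```text
time: 12.95
ee_pos: [0.4979, -0.1072, 0.0344]
eef_rot: [1.0, -0.028, 0.0, -0.0]
ft_force: [0.6, 0.2, -0.2]
width: 0.0004
```

```bash
python3 lev.py .246 .0 .034 .45 0 .034
```

```text
12.95 [ 0.4979 -0.1072  0.0344] Ftool [ 0.57 -0.23  0.21] q [-0.69  0.41  0.96  2.   -0.42  0.94  0.43]
0.246 0.0 0.034 [ 0.4993 -0.0836] -1.633
rv [-0.04 -0.04  0.33] d [ 0.0001 -0.0237  0.0004]
0.45 0.0 0.034 [ 0.4976 -0.0709] -1.837
rv [-0.04 -0.03 12.02] d [-0.0024 -0.0362  0.0004]
```

Approach to contact, then a first bit of turning.

>>> carry_out(increments="0 0 0 0 -0.007 0 0; 0 0 0 0 -0.014 0 0; 0 0 0.5 0 -0.019 0 0; 0 0 2 0 -0.023 0 0; 0 0 4 -0.0005 -0.027 0 0")

```text
time: 13.58
ee_pos: [0.4989, -0.0804, 0.0345]
eef_rot: [0.998, -0.064, 0.0, -0.0]
ft_force: [-0.4, -3.7, -0.2]
width: 0.0008
```

```bash
python3 lev.py .31 .0 .034 .4 0 .034 .5 0 .034
```

```text
13.575 [ 0.4989 -0.0804  0.0345] Ftool [0.07 3.77 0.2 ] q [-0.76  0.41  0.98  2.01 -0.43  0.93  0.31]
0.31 0.0 0.034 [ 0.4985 -0.0796] -1.697
rv [-0.01 -0.05 -0.12] d [-0.0006 -0.0007  0.0005]
0.4 0.0 0.034 [ 0.4978 -0.074 ] -1.787
rv [-0.01 -0.05  5.04] d [-0.002  -0.0062  0.0005]
0.5 0.0 0.034 [ 0.4975 -0.0678] -1.887
rv [-1.000e-02 -5.000e-02  1.077e+01] d [-0.003  -0.0124  0.0005]
```

>>> carry_out(increments="0 0 2.2 -0.001 -0.0035 0.0005 0; 0 0 4.5 -0.0018 -0.006 0.0005 0; 0 0 6.7 -0.0024 -0.0085 0.0005 0; 0 0 9 -0.0028 -0.011 0.0005 0; 0 0 10.8 -0.003 -0.0135 0.0005 0")

```text
time: 14.2
ee_pos: [0.4977, -0.0672, 0.0342]
eef_rot: [0.987, -0.159, 0.001, 0.0]
ft_force: [-0.9, -3.2, 2.4]
width: 0.0004
```

```bash
python3 lev.py .5 .0 .034 .6 0 .034 .7 0 .034;  python3 - <<'E'
from bench import r
import cv2,numpy as np
p,d=r.camera("wrist");cv2.imwrite("pics/w6.png",p)
E
```

```text
14.2 [ 0.4977 -0.0672  0.0342] Ftool [ 0.21  3.34 -2.38] q [-0.83  0.43  1.02  2.02 -0.45  0.94  0.11]
0.5 0.0 0.034 [ 0.4975 -0.0678] -1.887
rv [ 0.03 -0.08 -0.18] d [-0.      0.0006  0.0002]
0.6 0.0 0.034 [ 0.498  -0.0615] -1.987
rv [ 0.02 -0.08  5.55] d [-0.0016 -0.0055  0.0002]
0.7 0.0 0.034 [ 0.499  -0.0553] -2.087
rv [ 0.02 -0.08 11.28] d [-0.0025 -0.0117  0.0002]
```

View pics/w6.png

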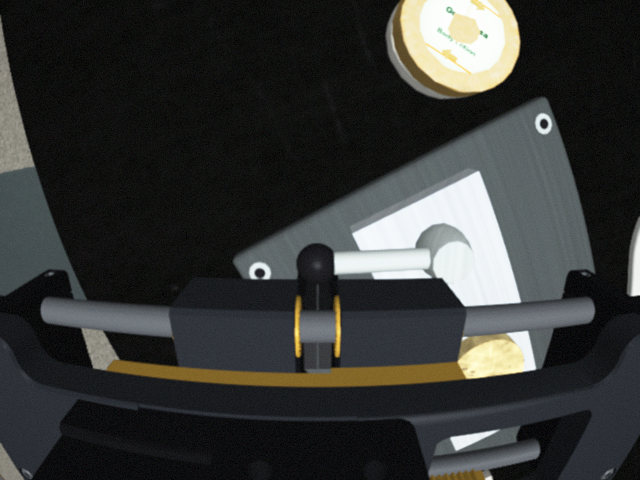

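>>> carry_out(increments="0 0 2.5 -0.0008 -0.003 0 0; 0 0 5 -0.0015 -0.0055 0 0; 0 0 7.5 -0.002 -0.008 0 0; 0 0 10 -0.0024 -0.0105 0 0; 0 0 12 -0.0026 -0.013 0 0")

```text
time: 14.88
ee_pos: [0.4992, -0.0536, 0.0341]
eef_rot: [0.965, -0.263, 0.0, 0.0]
ft_force: [-1.8, -2.7, 2.4]
width: 0.0003
```

```bash
python3 lev.py .7 .0 .034 .8 0 .034 .9 0 .034
```

```text
14.875 [ 0.4992 -0.0536  0.0341] Ftool [-0.22  3.26 -2.36] q [-0.89  0.45  1.07  2.02 -0.49  0.95 -0.09]
0.7 0.0 0.034 [ 0.499  -0.0553] -2.087
rv [ 0.02 -0.05 -0.86] d [0.0007 0.0015 0.0001]
0.8 0.0 0.034 [ 0.5007 -0.0493] -2.187
rv [ 0.02 -0.06  4.87] d [-0.001  -0.0045  0.0001]
0.9 0.0 0.034 [ 0.5029 -0.0434] -2.287
rv [ 1.00e-02 -6.00e-02  1.06e+01] d [-0.002  -0.0107  0.0001]
```

>>> carry_out(increments="0 0 2.5 -0.0008 -0.003 0 0; 0 0 5 -0.0013 -0.0055 0 0; 0 0 7.5 -0.0018 -0.008 0 0; 0 0 9.5 -0.002 -0.0105 0 0; 0 0 12 -0.0022 -0.013 0 0")

```text
time: 15.5
ee_pos: [0.5035, -0.041, 0.0339]
eef_rot: [0.932, -0.363, -0.0, 0.0]
ft_force: [-3.0, -1.7, 2.8]
width: 0.0004
```

```bash
python3 lev.py .95 .0 .034 1.05 0 .034 1.15 0 .034
```

```text
15.5 [ 0.5035 -0.041   0.0339] Ftool [-1.05  3.33 -2.75] q [-0.94  0.49  1.11  2.01 -0.54  0.97 -0.29]
0.95 0.0 0.034 [ 0.5043 -0.0406] -2.337
rv [ 0.03 -0.    1.37] d [ 0.0003 -0.0009 -0.0001]
1.05 0.0 0.034 [ 0.5074 -0.0351] -2.437
rv [ 0.03 -0.    7.09] d [-0.0011 -0.007  -0.0001]
1.15 0.0 0.034 [ 0.511 -0.03 ] -2.537
rv [ 3.000e-02 -1.000e-02  1.282e+01] d [-0.0019 -0.0133 -0.0001]
```

>>> carry_out(increments="0 0 2.5 -0.0005 -0.003 0 0; 0 0 5 -0.001 -0.0055 0 0; 0 0 7.5 -0.0015 -0.008 0 0; 0 0 10 -0.0017 -0.0105 0 0; 0 0 13 -0.0019 -0.0133 0 0")

```text
time: 16.12
ee_pos: [0.5104, -0.0294, 0.0336]
eef_rot: [0.884, -0.467, -0.001, 0.0]
ft_force: [-4.8, -0.4, 2.3]
width: 0.0006
```

```bash
python3 lev.py 1.15 .0 .034 1.25 0 .034 1.3 0 .034
```

```text
16.125 [ 0.5104 -0.0294  0.0336] Ftool [-2.39  4.14 -2.33] q [-0.97  0.55  1.15  2.   -0.6   1.   -0.49]
1.15 0.0 0.034 [ 0.511 -0.03 ] -2.537
rv [ 0.08  0.08 -0.28] d [ 0.0009 -0.0001 -0.0004]
1.25 0.0 0.034 [ 0.5151 -0.0253] -2.637
rv [0.09 0.08 5.45] d [-0.0007 -0.0062 -0.0004]
1.3 0.0 0.034 [ 0.5174 -0.0231] -2.687
rv [0.09 0.07 8.32] d [-0.0013 -0.0093 -0.0004]
```

>>> carry_out(increments="0 0 2 0 -0.002 -0.0004 0; 0 0 4 -0.0002 -0.004 -0.0004 0; 0 0 5.5 -0.0005 -0.006 -0.0004 0; 0 0 7 -0.0009 -0.008 -0.0004 0; 0 0 8.3 -0.0012 -0.0093 -0.0004 0")

```text
time: 16.75
ee_pos: [0.5169, -0.0224, 0.0337]
eef_rot: [0.848, -0.53, -0.002, 0.0]
ft_force: [-5.1, 1.7, 1.8]
width: 0.0007
```

```bash
python3 lev.py 1.3 0 .034 1.3 -.002 .034
```

```text
16.75 [ 0.5169 -0.0224  0.0337] Ftool [-3.77  3.79 -1.75] q [-0.99  0.58  1.17  1.98 -0.64  1.02 -0.63]
1.3 0.0 0.034 [ 0.5174 -0.0231] -2.687
rv [ 0.14  0.15 -0.03] d [ 0.0008 -0.0001 -0.0003]
1.3 -0.002 0.034 [ 0.5192 -0.0222] -2.687
rv [ 0.14  0.15 -0.03] d [ 0.0008 -0.0021 -0.0003]
```

>>> carry_out(increments="0 0 0 0 -0.001 0 0; 0 0 0 0 -0.0015 0 0; 0 0 0 0 -0.002 0 0; 0 0 0 0 -0.002 0 0; 0 0 0 0 -0.002 0 0")

```text
time: 17.38
ee_pos: [0.5183, -0.0214, 0.0336]
eef_rot: [0.848, -0.53, -0.002, 0.0]
ft_force: [-6.3, 1.1, 2.1]
width: 0.0001
```

```bash
python3 lev.py 1.3 0 .034;python3 - <<'E'
from bench import r
import cv2,numpy as np
p,d=r.camera("top");cv2.imwrite("pics/t7.png",cv2.resize(p[180:380,160:420],None,fx=3,fy=3))
p,d=r.camera("wrist");cv2.imwrite("pics/w7.png",p)
E
```

```text
17.375 [ 0.5183 -0.0214  0.0336] Ftool [-3.74  5.14 -2.03] q [-0.99  0.59  1.17  1.98 -0.64  1.02 -0.63]
1.3 0.0 0.034 [ 0.5174 -0.0231] -2.687
rv [ 0.17  0.19 -0.03] d [ 0.0011  0.0016 -0.0004]
```

View pics/t7.png

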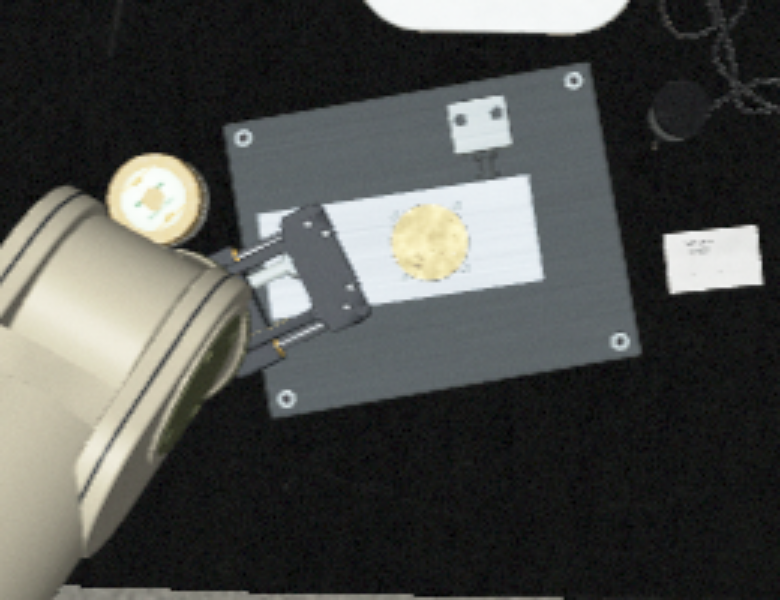

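View pics/w7.png

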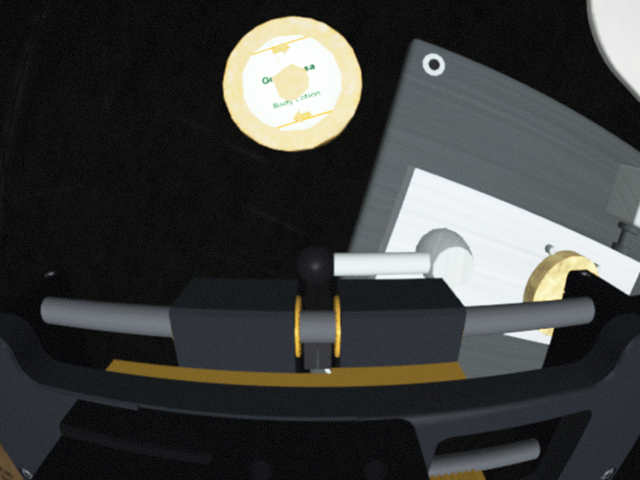

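>>> carry_out(increments="0 0 0 0 -0.0015 0 0; 0 0 0 0 -0.002 0 0; 0 0 0 0 -0.0025 0 0; 0 0 0 0 -0.0025 0 0; 0 0 0 0 -0.0025 0 0")

```text
time: 18.1
ee_pos: [0.5187, -0.0212, 0.0332]
eef_rot: [0.848, -0.53, -0.004, 0.001]
ft_force: [-12.5, -1.0, 7.2]
width: 0.0003
```

```bash
python3 lev.py 1.3 0 .034
```

```text
18.1 [ 0.5187 -0.0212  0.0332] Ftool [-4.6  11.72 -7.14] q [-0.98  0.59  1.17  1.97 -0.64  1.02 -0.63]
1.3 0.0 0.034 [ 0.5174 -0.0231] -2.687
rv [ 0.36  0.27 -0.08] d [ 0.0011  0.002  -0.0008]
```

Force climbed to 11.7 N with almost no travel: the hard stop. Back off and up.

>>> carry_out(increments="0 0 0 -0.0008 0.002 0 0; 0 0 0 -0.0008 0.007 0 0; 0 0 0 -0.0008 0.014 0 0; 0 0 0 -0.0008 0.022 0 0; 0 0 0 -0.0008 0.026 -0.005 0")

```text
time: 18.73
ee_pos: [0.4943, -0.0321, 0.0384]
eef_rot: [0.848, -0.53, -0.004, 0.001]
ft_force: [-0.8, -0.3, -0.1]
width: 0.0008
```

>>> carry_out(increments="0 0 0 0 0.005 -0.03 0; 0 0 0 0 0.01 -0.08 0; 0 0 0 0 0.03 -0.12 0; 0 0 0 0 0.08 -0.14 0; 0 0 0 0 0.12 -0.15 0")

```text
time: 19.35
ee_pos: [0.4159, -0.0557, 0.1672]
eef_rot: [0.85, -0.526, -0.029, 0.005]
ft_force: [-0.6, 1.4, -1.4]
width: 0.0005
```

```bash
python3 st.py;python3 - <<'E'
from bench import r
import cv2,numpy as np
p,d=r.camera("top");cv2.imwrite("pics/t8.png",cv2.resize(p[180:380,160:420],None,fx=3,fy=3,interpolation=cv2.INTER_CUBIC))
E
```

```text
19.35 [ 0.41586 -0.05566  0.16716] Ftool [-1.44 -0.13  1.42] torq [-0.08  0.12 -0.01]
```

View pics/t8.png

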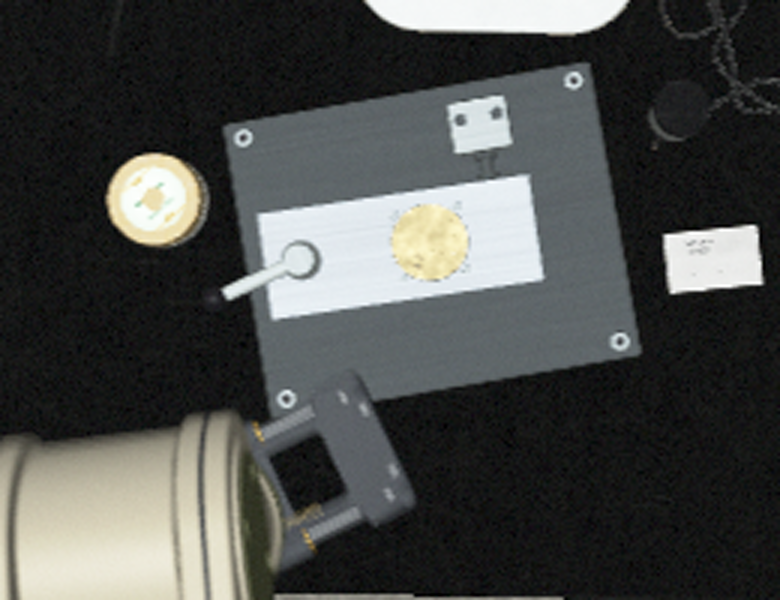

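>>> carry_out(increments="0 0 0 0 0 0 0; 0 0 0 0 0 0 0; 0 0 0 0 0 0 0; 0 0 0 0 0 0 0; 0 0 0 0 0 0 0")

```text
time: 20.02
ee_pos: [0.4142, -0.0574, 0.1683]
eef_rot: [0.849, -0.527, -0.03, 0.001]
ft_force: [0.5, -0.4, -0.1]
width: 0.0005
```

```bash
python3 - <<'E'
from geo import *
g=lambda L:(np.array(L)+.5)/3-.5+np.array([160,180])
P=cast(m,g([(543,280),(529,175),(257,213),(271,319)]),.026)
th,Rq,t,e=rigid(sp,P[:,:2]);print("err",e,"phi",(thf-np.pi/2)-th,"pivot",t)
print("push corner fix",Rf.T@(Rq@[.14,-.035]+t-tf))
print("nest",Rq@[.085,0]+t,"block",cast(m,g([(430,242)]),.038)[0])
v=Rf.T@(cast(m,g([(212,298)]),.045)[0][:2]-W(0,.085));print("lever",np.arctan2(v[1],-v[0]),np.linalg.norm(v))
E
python3 st.py
```

```text
err [0.00024679 0.0006855  0.0003802  0.0004529 ] phi 0.03406074382157698 pivot [ 0.56076971 -0.06836769]
push corner fix [-0.03922223 -0.05334102]
nest [ 0.57343748 -0.15241844] block [ 0.57332156 -0.15296046  0.038     ]
lever 1.3385206271762877 0.0614144645328241
20.025 [ 0.41423 -0.05744  0.16829] Ftool [ 0.55 -0.23  0.02] torq [-0.17  0.1   0.04]
```

All within limits; handing in.

```bash
python3 -c "
from bench import r
print(r.close_job())"
```

```text
the job is handed in; nothing more can be done
None
```

The plate is bedded against the stop screw, the lever is clamped at its end, and I handed the job in at about 20 s. No verdict was reported.

- **Plate:** I pushed it round with closed fingers and felt the screw at low speed. The wrist then read about 7 N, rising to 9.5 N, over four readings in roughly 2 s. Those readings only come at the end of each move, so I did not see any force peaks in between.
- **Lever:** I pushed the ball round until the force climbed to about 12 N with almost no further travel, which I took as the hard stop. I then withdrew the arm clear.

My last checks, measured from the top camera:

| Check | Measured | Allowed |
|---|---|---|
| Push corner from the fixture's centre line, toward -x | 39 mm | 25.5 to 44.5 mm |
| Test block from the nest's middle | about 0.6 mm | under 6 mm |
| Lever angle | 1.34 rad | over 1.15 rad |
| Plate angle from the fixture's -y | 0.034 rad | within 0.05 rad on the screw |

- **Bystanders:** the can, the oblong block and the pot look unmoved in the pictures; I did not measure them again.
- **Disagreement:** the lever reading is 0.04 rad past its 1.3 rad end stop, which I put down to image error.

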